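# Slide a battery pack home into its charging corner

### The job

Push the battery pack along the table, without lifting it, into the corner of the charging dock, so that its long side lies flat against the metal rail and its end is up against the terminal block. Slide it steadily rather than knocking it, and leave the other things on the table where they are.

Things in the scene. Friction and masses are not known exactly. Their poses are not given: they have to be found in the camera images.
- battery_pack: black battery pack lying on the table, a box 60 x 96 x 42 mm, about 0.34 kg (varies). Origin at the centre of its underside; x across its width (solid from -29 to +31 mm; the latch button on its side has no collision), y along its length (-48 to +48 mm), z up. It starts in front of the rail, left of the terminal block, its -x side roughly towards the robot (within 0.4 rad).
- dock: L-shaped charging dock fixed to the table, open to the front and left: rail at the back, terminal block at its right end. Origin at the inner corner, at table level; x away from the robot, y left along the rail (turned by up to 0.1 rad). With the pack home, the pack's origin is at x = -31 mm, y = +48 mm in this frame, axes parallel.
- dock_rail (a point): top front edge of the dock's metal rail, 115 mm left of the corner; axes as the dock's. The rail is 28 mm high and 12 mm thick (a 4 mm high foot reaches 18 mm back); its front face is the plane x = 0 of the dock and runs from the dock's y = 0 to 255 mm.
- dock_terminals (a point): top edge of the contact face of the grey terminal block, which is the dock's plane y = 0; axes as the dock's. The block is 38 mm high and spans x = -70 to +12 mm, y = -40 to 0 mm in the dock's frame.
- tin: bystander: upright food tin, 57 mm diameter, 72 mm high, at the front right; origin at the centre of its underside
- solder_spool: bystander: spool of solder standing on its flange, 52 mm diameter, 37 mm high, front, right of the pack; origin at the centre of its underside
- big_nut: bystander: large printed hexagon nut, 38 x 43 x 20 mm, at the right; origin at the centre of its underside
- depth_camera: bystander: stereo camera, a 90 mm long bar on a small tripod, 66 x 90 x 63 mm, in the far right corner; origin at the centre of its underside, y along the bar
- printed_gear: bystander: printed gear lying flat, 60 mm diameter, 15 mm high, in the far left corner; origin at the centre of its underside
- hex_keys: bystander: folding hex key set, 20 x 98 x 21 mm, lying just behind the rail; origin at the centre of its underside, y along its length
- printed_finger: bystander: printed gripper finger, 26 x 90 x 18 mm, lying along the left edge in the near left corner; origin at the centre of its underside, y along its length

How it is judged:
By the outcome, as a careful person would: the job done as asked, in the order asked, and still so for the second after the job is handed in, with the robot touching nothing.
It also fails if it takes over 45 s, if anything falls off the work surface, if the arm or the gripper's body presses on something with over 40 N, if the wrist force passes 120 N, or if a joint passes its speed limit or range.

### The arm

A 7-joint arm with a two-finger parallel gripper is mounted at the origin on a cart in front of the work surface, level with it; the furniture and walls round the work are solid. World frame = base frame: x ahead of the robot, y to its left, z up, the work surface at z = 0. Lengths are in m, angles in rad, forces in N, time in s.
With the tool pointing down it reaches from about 0.4 to 0.875 m from the base axis. Payload 19.3 kg.
Tool frame: the origin (TCP) lies midway between the tips of the shut fingers; the grasp point (between the pads) lies 19 mm behind it; z points along the fingers, y is the line along which they close (so a half turn about z gives the same grasp; the last joint's range is limited). The gripper opens to 85 mm and grips with 20 to 120 N. Pads are 22 mm wide; open, the fingers measure 114 mm over their backs; the gripper's body (76 mm by 85 mm) begins 54 mm behind the grasp point. The pads swing forward as they close: fully open they stand 13 mm farther back than shut.
Start: joints at [-0.07, 0.521, -0.036, 1.599, 0.021, 1.021, -0.113], TCP at [0.625, -0, 0.231] pointing down, gripper open.
Joint ranges: [-2.91, 2.91], [-0.3, 2.13], [-1.5, 1.42], [0.17, 2.43], [-1.26, 4.41], [0.16, 1.93], [-2.52, 2.52]. Speed limits (rad/s): [1.89, 1.89, 2.39, 2.39, 3.01, 3.01, 3.01].

### API

Orientations are given as [roll, pitch, yaw] about the fixed x, y, z axes, in that order (R = Rz(yaw) Ry(pitch) Rx(roll)).
In Python, from workcell import telemetry, grab_frame, calibration, bot, outline_of, landmark_of gives the robot as it stands. The module is installed in compiled form; this text tells all that it offers.
- The arm moves only by the shell command python3 -m inch 'ROWS' [FORCE]. ROWS is JSON, a list of rows, each a list of 7 numbers: the shift along the tool's x, y, z in m, then the turn, a rotation vector about the tool's x, y, z in rad, then the closure, from 0 (fully open) to 1 (shut). A call has 1 to 5 rows; each row shifts and turns the commanded pose from where the row before left it, along the tool's axes as they then stand; what a row does not reach is not made up. A row lasts 1/10 s, in which the tool goes at most 50 mm and 8.59 degrees, less where a joint would pass 70% of its speed; a pose out of reach is approached as far as the arm can. A call is refused whole if a number of a shift passes 0.05 or a number of a turn 0.15, either way. A call with a gripper value outside its range is refused whole. The fingers move at their own pace and stop on an object; FORCE is the grip in N (left out, the last holds). Time passes only in rows, so rows that do not move let the fingers close. It gives the time, the measured TCP pose, the force, the opening and the grip force at its end, in the units of the state.
- telemetry.observe(): the state, without advancing time (a new reading comes with each control period).
- grab_frame(name): name is "scene" or "side" or "wrist"; returns the picture (384x512x3 uint8, red, green, blue); there is no depth.
- calibration(name): a dict with "fovy" (degrees; the focal length in pixels is half the picture's height over the tangent of half this angle, whatever the lens; pixels are square), "cx", "cy" (the principal point, pixels), "pose" (4x4, takes a point from camera to world coordinates). Camera axes: x right, y down, z forward; pixel columns grow to the right and rows downward; lengths in m; the calibration is good to about 2 mm. A picture is of the moment at which its call begins: read the wrist's pose just before it. calibration takes no time and is no camera call; for the wrist camera it gives the pose at the moment of the call.
- bot.job_done(): hands the job in; it is judged then, once.
Trained networks look in the newest picture that a camera, given by its name, has taken for a name from the list of things; names that differ only in an ending like _2 or _b are one class to them, and where a whole thing is asked for, a point or a joint stands for the part that bears it (a point fixed in the world has none). Each returns a list of dicts, best first, with "score" (0 to 1); they miss things now and then, are a little off and sometimes report something else, mostly with a low value. They report only what shows in the picture. A call takes as long as a camera call.
- outline_of(label, camera): "region" (384x512 bool, what is visible of it) and "rect" ([left, top, right, bottom] in pixels, round what is visible of it).
- landmark_of(label, camera): "xy" ([column, row] in pixels: a listed point, or the origin of a listed thing).
The state is a dict: "clock": time; "qpos": joint angles; "qd": joint speeds; "joint_efforts": joint torques, N m; "position": TCP position; "tool_rot": TCP orientation; "force": force on the tool from outside, world axes, zero at the start; "moment": the same for the moment, N m; "grip_width": finger opening in m; "finger_force": force on a finger pad.
Only numpy, scipy, OpenCV 4.12 (cv2) and the standard library are available. Lean on these libraries where they do the work, as an engineer would, in place of code of your own. Each camera call takes 0.05 s, during which the arm holds its last target. There are 200 camera calls.

## Working session

There is one attempt and no reset: what is moved stays moved. The work goes in short steps, Python scripts to look and compute and a shell command to move; the robot and the scene stay as the last step left them, time stands still between calls to the robot, and variables do not carry over. Pictures are saved under pics/ and viewed, at most 10 in all, crops included, and the job is handed in when it is done.

```bash
mkdir -p pics; cat > h.py <<'E'
import numpy as np,cv2
from workcell import telemetry, grab_frame, calibration, bot, outline_of, landmark_of
def ray(cam,xy,z):
    c=calibration(cam);f=192/np.tan(np.radians(c['fovy'])/2);P=np.array(c['pose'])
    d=P[:3,:3]@np.array([(xy[0]-c['cx'])/f,(xy[1]-c['cy'])/f,1.]);o=P[:3,3]
    return (o+d*(z-o[2])/d[2])[:2]
def proj(cam,p):
    c=calibration(cam);f=192/np.tan(np.radians(c['fovy'])/2);P=np.array(c['pose'])
    q=P[:3,:3].T@(np.array(p)-P[:3,3]);return np.array([c['cx']+f*q[0]/q[2],c['cy']+f*q[1]/q[2]])
def save(cam,name):
    im=grab_frame(cam);cv2.imwrite('pics/'+name+'.png',im[:,:,::-1]);return im
E
python3 - <<'E'
from h import *
np.set_printoptions(precision=4,suppress=True)
s=telemetry.observe();print(s['clock'],s['position'],s['tool_rot'])
ims=[]
for cam in ['scene','side','wrist']:
    im=save(cam,'a_'+cam);ims.append(im)
    print(cam,np.array(calibration(cam)['pose'])[:3,3],calibration(cam)['fovy'])
    for l,z in [('battery_pack',0),('dock_rail',.028),('dock_terminals',.038),('dock',0)]:
        r=landmark_of(l,cam)[:2]
        print(l,[(round(a['score'],2),np.array(a['xy']).round(1),ray(cam,a['xy'],z)) for a in r])
E
```

```text
0.0 [ 0.6247 -0.      0.2307] [-3.1405  0.0001  1.5708]
scene [ 0.1844 -0.4012  0.7121] 50.699480565379986
battery_pack [(0.76, array([246.3, 215.1]), array([0.5193, 0.0421]))]
dock_rail [(0.73, array([290.9, 186.2]), array([0.6375, 0.0305])), (0.36, array([251.3, 141.3]), array([0.6575, 0.2055]))]
dock_terminals [(0.96, array([317.9, 227.5]), array([ 0.6002, -0.096 ])), (0.46, array([259.6, 264.5]), array([ 0.4499, -0.0926]))]
dock [(0.91, array([321.1, 228.6]), array([ 0.6271, -0.0851]))]
side [ 0.1883 -0.7958  0.539 ] 53.51235104081371
battery_pack [(0.64, array([236.8, 215.9]), array([0.5242, 0.0469]))]
dock_rail [(0.83, array([273.4, 197.4]), array([0.6399, 0.0492]))]
dock_terminals [(0.59, array([289.9, 218.9]), array([ 0.6136, -0.0882]))]
dock [(0.59, array([298.9, 228.4]), array([ 0.6426, -0.0864]))]
wrist [0.6239 0.0802 0.3734] 67.59405686178552
battery_pack [(0.77, array([171.3, 129.5]), array([0.5171, 0.0393]))]
dock_rail [(0.98, array([259.2, 140.3]), array([0.6294, 0.0297]))]
dock_terminals [(0.65, array([238.6, 229.6]), array([ 0.6033, -0.0835]))]
dock [(0.92, array([268.7, 218. ]), array([ 0.6439, -0.0839]))]
```

View pics/a_scene.png

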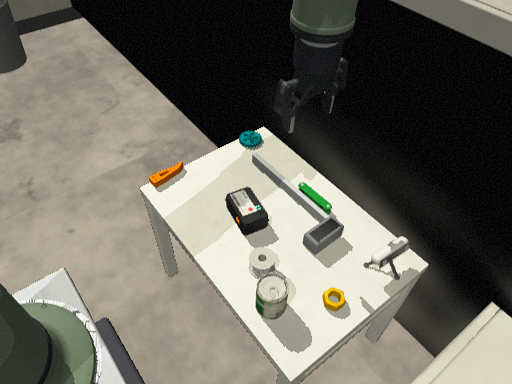

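View pics/a_wrist.png

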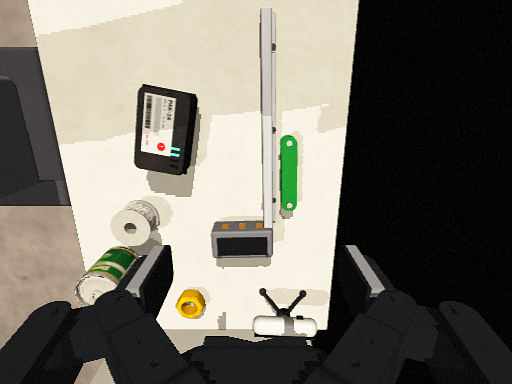

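The wrist view shows the pack at columns 136–197, rows 85–175. The rail's front edge is near column 262, rows 8–225, and the terminal block covers columns 212–272, rows 222–257. The spool (112–160, 200–245) is close to the pack's near-right corner. I'll fit the poses from silhouettes next.

```bash
cat > fit.py <<'E'
from h import *
from scipy.optimize import minimize
def box(x0,x1,y0,y1,h): return np.array([[x,y,z] for x in(x0,x1) for y in(y0,y1) for z in(0,h)])
PACK=[box(-.029,.031,-.048,.048,.042)]
DOCK=[box(0,.012,0,.255,.028),box(-.07,.012,-.04,0,.038),box(0,.018,0,.255,.004)]
def sil(cam,boxes,p,S=4):
    m=np.zeros((384*S,512*S),np.uint8);c,s=np.cos(p[2]),np.sin(p[2])
    for b in boxes:
        w=b.copy();w[:,0]=p[0]+c*b[:,0]-s*b[:,1];w[:,1]=p[1]+s*b[:,0]+c*b[:,1]
        u=np.array([proj(cam,q) for q in w])
        cv2.fillConvexPoly(m,cv2.convexHull(((u+.5)*S).astype(np.float32)).round().astype(np.int32),1)
    return cv2.resize(m.astype(np.float32),(512,384),interpolation=cv2.INTER_AREA)
def fit(label,boxes,p0,cams):
    M={}
    for c in cams:
        o=outline_of(label,c)
        if o and o[0]['score']>.4: M[c]=o[0]['region'].astype(np.float32)
    def cost(p,cs):
        t=0
        for c in cs:
            r=sil(c,boxes,p);t+=1-np.minimum(r,M[c]).sum()/np.maximum(r,M[c]).sum()
        return t/len(cs)
    for cs in [[c] for c in M]+[list(M)]:
        sim=np.array([p0]*4,float);sim[1,0]+=.012;sim[2,1]+=.012;sim[3,2]+=.12
        r=minimize(cost,p0,args=(cs,),method='Nelder-Mead',options=dict(initial_simplex=sim,maxiter=80,xatol=2e-4,fatol=1e-4))
        print(label,cs,r.x.round(4),round(r.fun,3))
    return r.x
E
python3 - <<'E'
from fit import *
for c in ['scene','side','wrist']: grab_frame(c)
p=fit('battery_pack',PACK,[.52,.042,0],['wrist','scene','side'])
d=fit('dock',DOCK,[.635,-.085,0],['wrist','scene','side'])
c,s=np.cos(d[2]),np.sin(d[2]);g=d[:2]+np.array([c*-.031-s*.048,s*-.031+c*.048]);print('goal',g)
for l,h in [('solder_spool',.0),('hex_keys',0),('tin',0)]:
    for cam in ['wrist','scene']:
        r=landmark_of(l,cam);print(l,cam,[(ray(cam,a['xy'],h).round(3),round(a['score'],2)) for a in r[:1]])
print(telemetry.observe()['clock'])
E
```

```text
battery_pack ['wrist'] [ 0.516   0.0414 -0.1879] 0.062
battery_pack ['scene'] [ 0.5177  0.0433 -0.2493] 0.095
battery_pack ['side'] [ 0.5193  0.0422 -0.2257] 0.08Traceback (most recent call last):
  File "<stdin>", line 3, in <module>
  File "fit.py", line 25, in fit
    r=minimize(cost,p0,args=(cs,),method='Nelder-Mead',options=dict(initial_simplex=sim,maxiter=80,xatol=2e-4,fatol=1e-4))
    res = _minimize_neldermead(fun, x0, args, callback, bounds=bounds,
                               **options)
    fxr = func(xr)
    fx = function(np.copy(x), *(wrapper_args + args))
  File "fit.py", line 21, in cost
    r=sil(c,boxes,p);t+=1-np.minimum(r,M[c]).sum()/np.maximum(r,M[c]).sum()
  File "fit.py", line 10, in sil
    u=np.array([proj(cam,q) for q in w])
                ~~~~^^^^^^^
  File "h.py", line 8, in proj
    c=calibration(cam);f=192/np.tan(np.radians(c['fovy'])/2);P=np.array(c['pose'])
ValueError: time passes only in moves, steps and waits
```

```bash
python3 - <<'E'
s=open('h.py').read()
s=s.replace("landmark_of\n","landmark_of\n_C={}\n_cal=calibration\ndef calibration(n):\n    if n not in _C: _C[n]=_cal(n)\n    return _C[n]\n",1)
open('h.py','w').write(s)
E
python3 - <<'E'
from fit import *
for c in ['scene','side','wrist']: grab_frame(c)
p=fit('battery_pack',PACK,[.518,.042,-.2],['wrist','scene','side'])
d=fit('dock',DOCK,[.635,-.085,0],['wrist','scene','side'])
c,s=np.cos(d[2]),np.sin(d[2]);g=d[:2]+np.array([c*-.031-s*.048,s*-.031+c*.048]);print('goal',g)
for l,h in [('solder_spool',.0),('hex_keys',0),('tin',0)]:
    for cam in ['wrist','scene']:
        r=landmark_of(l,cam);print(l,cam,[(ray(cam,a['xy'],h).round(3),round(a['score'],2)) for a in r[:1]])
print(telemetry.observe()['clock'])
E
```

```text
battery_pack ['wrist'] [ 0.5161  0.0411 -0.1903] 0.073
battery_pack ['scene'] [ 0.5177  0.0442 -0.22  ] 0.069
battery_pack ['side'] [ 0.5203  0.0435 -0.2349] 0.076
battery_pack ['wrist', 'scene', 'side'] [ 0.5175  0.0426 -0.2062] 0.087
dock ['wrist'] [ 0.635  -0.0857  0.0232] 0.048
dock ['scene'] [ 0.6363 -0.0835  0.0166] 0.131
dock ['side'] [ 0.6395 -0.0827  0.012 ] 0.103
dock ['wrist', 'scene', 'side'] [ 0.6356 -0.0847  0.0258] 0.123
goal [ 0.60340874 -0.03754383]
solder_spool wrist [(array([ 0.461, -0.084]), 0.73)]
solder_spool scene [(array([ 0.46 , -0.081]), 0.95)]
hex_keys wrist [(array([ 0.665, -0.014]), 0.59)]
hex_keys scene [(array([ 0.675, -0.01 ]), 0.91)]
tin wrist [(array([ 0.426, -0.155]), 0.89)]
tin scene [(array([ 0.423, -0.155]), 0.65)]
1.8
```

```bash
python3 -m inch '[[0,0,0,0,0,0.15,0.5],[0,0,0,0,0,0.15,0.5],[0,0,0,0,0,0.15,0.5],[0,0,0,0,0,0.15,0.5],[0,0,0,0,0,0.15,0.5]]' 
python3 -m inch '[[0,0,0,0,0,0.15,0.5],[0,0,0,0,0,0.15,0.5],[0,0,0,0,0,0.15,0.5],[0,0,0,0,0,0.15,0.5],[0,0,0,0,0,0.15,0.5]]'
python3 -m inch '[[-0.04,-0.01,0,0,0,0.05,0.5],[-0.05,-0.01,0,0,0,0,0.5],[-0.05,-0.01,0,0,0,0,0.5],[-0.04,-0.01,0,0,0,0,0.5],[0,0,0,0,0,0,0.5]]'
```

```text
clock: 2.3
position: [0.625, 0.0, 0.2313]
tool_rot: [3.142, -0.0, 0.815]
force: [0.6, -0.6, 0.7]
grip_width: 0.0429
finger_force: 0.0
clock: 2.8
position: [0.625, 0.0001, 0.2313]
tool_rot: [-3.142, -0.0, 0.065]
force: [0.6, 0.2, 0.1]
grip_width: 0.0428
finger_force: 0.0
clock: 3.3
position: [0.4416, 0.0347, 0.2314]
tool_rot: [-3.14, 0.002, 0.022]
force: [0.2, 0.2, 0.1]
grip_width: 0.0426
finger_force: 0.0
```

```bash
python3 -m inch '[[0,-0.006,0.05,0,0,0,0.5],[0,0,0.05,0,0,0,0.5],[0,0,0.05,0,0,0,0.5],[0,0,0.04,0,0,0,0.5],[0,0,0.02,0,0,0,0.5]]'
python3 -m inch '[[0,0,0.008,0,0,0,0.5],[0,0,0,0,0,0,0.5]]'
python3 - <<'E'
from h import *
save('wrist','b_wrist');s=save('scene','b_scene')
cv2.imwrite('pics/b.png',np.hstack([cv2.resize(cv2.imread('pics/b_wrist.png'),(400,300)),cv2.resize(s[120:340,150:440,::-1],(396,300))]))
E
```

```text
clock: 3.8
position: [0.4447, 0.0396, 0.0186]
tool_rot: [3.141, 0.003, 0.021]
force: [0.7, -0.2, 0.5]
grip_width: 0.0425
finger_force: 0.0
clock: 4.0
position: [0.4456, 0.0396, 0.0132]
tool_rot: [3.141, 0.001, 0.02]
force: [0.6, 0.1, 1.1]
grip_width: 0.043
finger_force: 0.0
```

View pics/b.png

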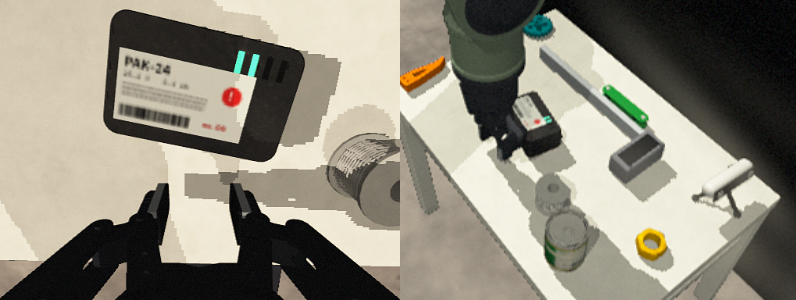

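The wrist view has the two fingertips (columns 155–245, row 185) centred behind the pack's near face, and the spool is well clear on the right. I'll push steadily towards the rail.

```bash
python3 -m inch '[[0.005,0,0,0,0,0,0.5],[0.005,0,0,0,0,0,0.5],[0.005,0,0,0,0,0,0.5],[0.004,0,0,0,0,0,0.5],[0.004,0,0,0,0,0,0.5]]'
python3 -m inch '[[0.004,0,0,0,0,0,0.5],[0.004,0,0,0,0,0,0.5],[0.004,0,0,0,0,0,0.5],[0.004,0,0,0,0,0,0.5],[0.004,0,0,0,0,0,0.5]]'
python3 -m inch '[[0.004,0,0,0,0,0,0.5],[0.004,0,0,0,0,0,0.5],[0.004,0,0,0,0,0,0.5],[0.004,0,0,0,0,0,0.5],[0.004,0,0,0,0,0,0.5]]'
python3 -m inch '[[0.004,0,0,0,0,0,0.5],[0.004,0,0,0,0,0,0.5],[0.004,0,0,0,0,0,0.5],[0.004,0,0,0,0,0,0.5],[0.004,0,0,0,0,0,0.5]]'
python3 - <<'E'
from fit import *
for c in ['side','wrist']: grab_frame(c)
s=save('scene','c_scene')
p=fit('battery_pack',PACK,[.56,.042,0],['wrist','scene','side'])
E
```

```text
clock: 4.6
position: [0.4691, 0.0404, 0.0138]
tool_rot: [-3.142, -0.0, 0.021]
force: [-0.1, -0.2, 0.2]
grip_width: 0.0426
finger_force: 0.0
clock: 5.1
position: [0.4889, 0.0407, 0.0136]
tool_rot: [3.142, 0.0, 0.021]
force: [-1.8, -0.7, -0.9]
grip_width: 0.0427
finger_force: 0.7
clock: 5.6
position: [0.5089, 0.0412, 0.0136]
tool_rot: [-3.142, 0.0, 0.021]
force: [-2.2, 0.1, -0.3]
grip_width: 0.0431
finger_force: 0.9
clock: 6.1
position: [0.5289, 0.0416, 0.0136]
tool_rot: [-3.142, 0.0, 0.021]
force: [-2.5, -0.0, -0.4]
grip_width: 0.0428
finger_force: 0.9
battery_pack ['wrist'] [0.568  0.0489 0.025 ] 0.08
battery_pack ['scene'] [0.56  0.042 0.   ] 1.0
battery_pack ['side'] [ 0.5832  0.0332 -0.4505] 0.272
battery_pack ['wrist', 'scene', 'side'] [0.5695 0.0465 0.0088] 0.507
```

The pack is aligned (yaw 0.025) and about 33 mm short of the rail. I'll keep pushing, slowing down for contact.

```bash
python3 -m inch '[[0.004,0,0,0,0,0,0.5],[0.004,0,0,0,0,0,0.5],[0.004,0,0,0,0,0,0.5],[0.004,0,0,0,0,0,0.5],[0.004,0,0,0,0,0,0.5]]'
python3 -m inch '[[0.002,0,0,0,0,0,0.5],[0.002,0,0,0,0,0,0.5],[0.002,0,0,0,0,0,0.5],[0.001,0,0,0,0,0,0.5]]'
python3 -m inch '[[0.001,0,0,0,0,0,0.5],[0.001,0,0,0,0,0,0.5]]'
python3 -m inch '[[0.001,0,0,0,0,0,0.5],[0.001,0,0,0,0,0,0.5]]'
```

```text
clock: 6.9
position: [0.5489, 0.042, 0.0136]
tool_rot: [-3.142, 0.0, 0.021]
force: [-3.5, -0.1, 1.6]
grip_width: 0.0426
finger_force: 1.6
clock: 7.3
position: [0.5558, 0.0421, 0.0136]
tool_rot: [3.142, -0.0, 0.021]
force: [-2.3, -0.8, 0.4]
grip_width: 0.0426
finger_force: 1.3
clock: 7.5
position: [0.5576, 0.0422, 0.0136]
tool_rot: [3.142, 0.0, 0.021]
force: [-2.4, -0.4, -0.4]
grip_width: 0.0429
finger_force: 0.9
clock: 7.7
position: [0.5597, 0.0422, 0.0136]
tool_rot: [-3.142, -0.0, 0.021]
force: [-1.2, -0.4, -1.0]
grip_width: 0.0429
finger_force: 0.8
```

```bash
python3 -m inch '[[0.001,0,0,0,0,0,0.5],[0.001,0,0,0,0,0,0.5]]'
python3 -m inch '[[0.001,0,0,0,0,0,0.5],[0,0,0,0,0,0,0.5]]'
python3 -m inch '[[0.001,0,0,0,0,0,0.5],[0,0,0,0,0,0,0.5]]'
```

```text
clock: 7.9
position: [0.5617, 0.0422, 0.0136]
tool_rot: [3.142, 0.0, 0.021]
force: [-1.3, 0.6, -0.4]
grip_width: 0.0426
finger_force: 0.8
clock: 8.1
position: [0.5624, 0.0422, 0.0136]
tool_rot: [3.142, 0.001, 0.021]
force: [-2.4, -0.5, -0.1]
grip_width: 0.0429
finger_force: 1.5
clock: 8.3
position: [0.5624, 0.0421, 0.0135]
tool_rot: [3.142, 0.002, 0.021]
force: [-9.0, -0.4, 4.8]
grip_width: 0.0432
finger_force: 4.6
```

```bash
python3 -m inch '[[-0.01,0,0,0,0,0,0.5],[-0.02,0,0,0,0,0,0.5],[0,0,-0.05,0,0,0,0.8],[0,0,-0.05,0,0,0,0.8],[0,0,-0.05,0,0,0,0.8]]'
python3 -m inch '[[0,0,0,0,0,-0.15,0.8],[0,0,0,0,0,-0.15,0.8],[0,0,0,0,0,-0.15,0.8],[0,0,0,0,0,-0.15,0.8],[0,0,0,0,0,-0.15,0.8]]'
python3 -m inch '[[0,0,0,0,0,-0.15,0.8],[0,0,0,0,0,-0.15,0.8],[0,0,0,0,0,-0.15,0.8],[0,0,0,0,0,-0.15,0.8],[0,0,0,0,0,-0.15,0.8]]'
python3 -m inch '[[0.04,0.03,0,0,0,-0.07,0.8],[0.05,0.03,0,0,0,0,0.8],[0,0,0,0,0,0,0.8]]'
python3 - <<'E'
from fit import *
for c in ['scene','side']: grab_frame(c)
save('wrist','d_wrist')
p=fit('battery_pack',PACK,[.60,.047,0.02],['wrist','scene','side'])
d=fit('dock',DOCK,[.635,-.085,0.02],['scene','side'])
E
```

```text
clock: 8.8
position: [0.5331, 0.0415, 0.1655]
tool_rot: [-3.142, -0.0, 0.02]
force: [0.9, 0.3, -0.1]
grip_width: 0.017
finger_force: 0.0
clock: 9.3
position: [0.5336, 0.0417, 0.1639]
tool_rot: [3.141, -0.001, 0.777]
force: [-0.2, 0.4, 0.1]
grip_width: 0.017
finger_force: 0.0
clock: 9.8
position: [0.5336, 0.0417, 0.1638]
tool_rot: [3.14, -0.0, 1.527]
force: [0.1, -0.3, -0.2]
grip_width: 0.0171
finger_force: 0.0
clock: 10.1
position: [0.5921, 0.1301, 0.1635]
tool_rot: [3.139, -0.004, 1.597]
force: [-1.4, -0.9, -0.7]
grip_width: 0.0172
finger_force: 0.0
battery_pack ['wrist'] [0.6006 0.0456 0.0101] 0.295
battery_pack ['scene'] [ 0.6024  0.0499 -0.0245] 0.08
battery_pack ['side'] [ 0.6047  0.0501 -0.0699] 0.089
battery_pack ['wrist', 'scene', 'side'] [0.6022 0.0488 0.0069] 0.173
dock ['scene'] [ 0.6373 -0.0843  0.0288] 0.263
dock ['side'] [ 0.6406 -0.0829  0.0094] 0.287
dock ['scene', 'side'] [ 0.6383 -0.0847  0.0253] 0.285
```

View pics/d_wrist.png

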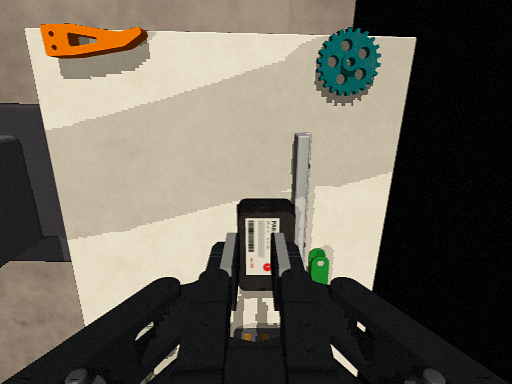

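The pack lies against the rail with its left end near y = 0.097, and the tool is beyond that end at y = 0.13. I'll descend and push it along the rail.

```bash
python3 -m inch '[[0,0.007,0.04,0,0,0,0.8],[0,0,0.04,0,0,0,0.8],[0,0,0.04,0,0,0,0.8],[0,0,0.02,0,0,0,0.8],[0,0,0.01,0,0,0,0.8]]'
python3 -m inch '[[-0.004,0,0,0,0,0,0.8],[-0.004,0,0,0,0,0,0.8],[-0.004,0,0,0,0,0,0.8],[-0.004,0,0,0,0,0,0.8],[-0.004,0,0,0,0,0,0.8]]'
python3 -m inch '[[-0.004,0,0,0,0,0,0.8],[-0.004,0,0,0,0,0,0.8],[-0.004,0,0,0,0,0,0.8],[-0.004,0,0,0,0,0,0.8],[-0.004,0,0,0,0,0,0.8]]'
python3 -m inch '[[-0.004,0,0,0,0,0,0.8],[-0.004,0,0,0,0,0,0.8],[-0.004,0,0,0,0,0,0.8],[-0.004,0,0,0,0,0,0.8],[-0.004,0,0,0,0,0,0.8]]'
python3 - <<'E'
from fit import *
for c in ['scene','side']: grab_frame(c)
save('wrist','e_wrist')
p=fit('battery_pack',PACK,[.60,.02,0.02],['scene','side'])
E
```

```text
clock: 11.0
position: [0.5964, 0.123, 0.0118]
tool_rot: [-3.139, 0.001, 1.59]
force: [-0.1, -0.1, 0.2]
grip_width: 0.0167
finger_force: 0.0
clock: 11.5
position: [0.5984, 0.1037, 0.0145]
tool_rot: [3.14, -0.001, 1.591]
force: [0.1, 3.2, 2.7]
grip_width: 0.017
finger_force: 1.6
clock: 12.0
position: [0.5982, 0.0833, 0.0136]
tool_rot: [-3.142, -0.0, 1.591]
force: [-0.7, 4.2, 2.4]
grip_width: 0.0172
finger_force: 1.6
clock: 12.5
position: [0.5986, 0.0633, 0.0136]
tool_rot: [-3.141, 0.0, 1.591]
force: [0.2, 2.3, 1.8]
grip_width: 0.017
finger_force: 1.5
battery_pack ['scene'] [ 0.6027  0.0063 -0.0086] 0.082
battery_pack ['side'] [ 0.6061  0.0069 -0.0559] 0.083
battery_pack ['scene', 'side'] [ 0.6047  0.0063 -0.0424] 0.088
```

View pics/e_wrist.png

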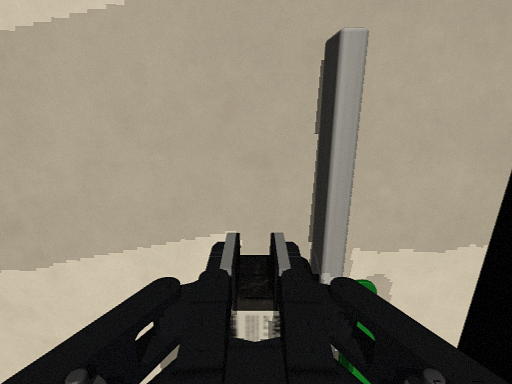

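The pack is sliding along the rail and its force is steady at about 3 N. Around 43 mm remain.

```bash
python3 -m inch '[[-0.004,0,0,0,0,0,0.8],[-0.004,0,0,0,0,0,0.8],[-0.004,0,0,0,0,0,0.8],[-0.004,0,0,0,0,0,0.8],[-0.004,0,0,0,0,0,0.8]]'
python3 -m inch '[[-0.004,0,0,0,0,0,0.8],[-0.004,0,0,0,0,0,0.8],[-0.004,0,0,0,0,0,0.8],[-0.002,0,0,0,0,0,0.8]]'
python3 -m inch '[[-0.002,0,0,0,0,0,0.8],[-0.001,0,0,0,0,0,0.8]]'
python3 -m inch '[[-0.001,0,0,0,0,0,0.8],[-0.001,0,0,0,0,0,0.8]]'
```

```text
clock: 13.25
position: [0.599, 0.0432, 0.0136]
tool_rot: [-3.142, 0.0, 1.591]
force: [0.1, 1.1, -0.5]
grip_width: 0.017
finger_force: 0.8
clock: 13.65
position: [0.5993, 0.0291, 0.0136]
tool_rot: [-3.142, 0.0, 1.59]
force: [0.5, 1.5, -0.4]
grip_width: 0.0168
finger_force: 0.8
clock: 13.85
position: [0.5994, 0.0265, 0.0136]
tool_rot: [-3.142, 0.0, 1.591]
force: [0.3, 1.7, -0.7]
grip_width: 0.0168
finger_force: 0.8
clock: 14.05
position: [0.5994, 0.0247, 0.0136]
tool_rot: [-3.142, -0.0, 1.591]
force: [-0.4, 2.4, -1.5]
grip_width: 0.0169
finger_force: 0.8
```

```bash
python3 -m inch '[[-0.001,0,0,0,0,0,0.8],[-0.001,0,0,0,0,0,0.8]]'
python3 -m inch '[[-0.001,0,0,0,0,0,0.8],[0,0,0,0,0,0,0.8]]'
python3 -m inch '[[-0.001,0,0,0,0,0,0.8],[0,0,0,0,0,0,0.8]]'
```

```text
clock: 14.25
position: [0.5994, 0.0226, 0.0137]
tool_rot: [3.142, -0.0, 1.591]
force: [0.4, 1.6, -1.3]
grip_width: 0.0174
finger_force: 0.8
clock: 14.45
position: [0.5995, 0.0214, 0.0137]
tool_rot: [3.142, 0.0, 1.591]
force: [0.3, 0.1, -0.6]
grip_width: 0.0173
finger_force: 0.1
clock: 14.65
position: [0.5994, 0.0211, 0.0137]
tool_rot: [-3.141, -0.001, 1.591]
force: [-1.4, 4.5, 0.0]
grip_width: 0.017
finger_force: 2.1
```

```bash
python3 -m inch '[[-0.001,0,0,0,0,0,0.8],[0,0,0,0,0,0,0.8]]'
python3 -m inch '[[-0.001,0,0,0,0,0,0.8],[0,0,0,0,0,0,0.8]]'
```

```text
clock: 14.85
position: [0.5993, 0.021, 0.0137]
tool_rot: [-3.141, -0.001, 1.592]
force: [-1.8, 9.9, 1.0]
grip_width: 0.0171
finger_force: 4.6
clock: 15.05
position: [0.5993, 0.021, 0.0137]
tool_rot: [-3.141, -0.002, 1.592]
force: [-3.1, 12.4, 1.8]
grip_width: 0.0168
finger_force: 6.9
```

The pack is up against the terminal block at 12 N. I'll back off, re-seat it against the rail with the wide two-finger face, and look.

```bash
python3 -m inch '[[0.01,0,0,0,0,0,0.8],[0.015,0,0,0,0,0,0.8],[0,0,-0.05,0,0,0,0.6],[0,0,-0.05,0,0,0,0.6],[0,0,-0.05,0,0,0,0.6]]'
python3 -m inch '[[-0.04,-0.04,0,0,0,0,0.6],[-0.035,-0.03,0,0,0,0,0.6],[0,0,0,0,0,0.15,0.6],[0,0,0,0,0,0.15,0.6],[0,0,0,0,0,0.15,0.6]]'
python3 -m inch '[[0,0,0,0,0,0.15,0.6],[0,0,0,0,0,0.15,0.6],[0,0,0,0,0,0.15,0.6],[0,0,0,0,0,0.15,0.6],[0,0,0,0,0,0.15,0.6]]'
python3 -m inch '[[0,0,0,0,0,0.15,0.6],[0,0,0,0,0,0.15,0.6],[0,0,0,0,0,0.07,0.6],[0,0,0,0,0,0,0.6]]'
python3 - <<'E'
from fit import *
for c in ['scene','side']: grab_frame(c)
save('wrist','f_wrist')
p=fit('battery_pack',PACK,[.60,-.037,0.02],['wrist','scene','side'])
E
```

```text
clock: 15.55
position: [0.5987, 0.0445, 0.1654]
tool_rot: [-3.141, 0.0, 1.591]
force: [1.3, 1.3, 0.7]
grip_width: 0.0339
finger_force: 0.0
clock: 16.05
position: [0.5352, -0.0277, 0.164]
tool_rot: [3.141, -0.0, 1.134]
force: [0.6, -0.5, 0.3]
grip_width: 0.0345
finger_force: 0.0
clock: 16.55
position: [0.5352, -0.0273, 0.1638]
tool_rot: [3.141, -0.0, 0.385]
force: [0.4, 0.9, 0.1]
grip_width: 0.0341
finger_force: 0.0
clock: 16.95
position: [0.5352, -0.0272, 0.1637]
tool_rot: [3.141, -0.0, 0.02]
force: [-0.1, 0.5, 0.1]
grip_width: 0.0343
finger_force: 0.0
battery_pack ['wrist'] [ 0.6021 -0.0383  0.0247] 0.054
battery_pack ['scene'] [ 0.6035 -0.0314  0.0371] 0.178
battery_pack ['side'] [ 0.6079 -0.0249 -0.1294] 0.312
battery_pack ['wrist', 'scene', 'side'] [ 0.6029 -0.0371  0.0018] 0.199
```

View pics/f_wrist.png

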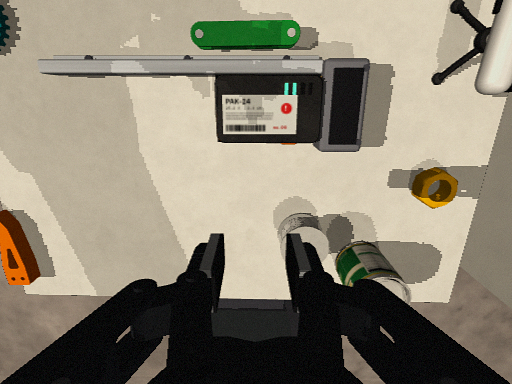

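The pack (columns 217–322, rows 73–142) abuts the rail and the block. One gentle re-seat push towards the rail comes next.

```bash
python3 -m inch '[[0,0.006,0.04,0,0,0,0.6],[0,0,0.04,0,0,0,0.6],[0,0,0.04,0,0,0,0.6],[0,0,0.02,0,0,0,0.6],[0,0,0.01,0,0,0,0.6]]'
python3 -m inch '[[0.005,0,0,0,0,0,0.6],[0.005,0,0,0,0,0,0.6],[0.005,0,0,0,0,0,0.6],[0.004,0,0,0,0,0,0.6],[0.002,0,0,0,0,0,0.6]]'
python3 -m inch '[[0.002,0,0,0,0,0,0.6],[0.002,0,0,0,0,0,0.6],[0,0,0,0,0,0,0.6]]'
python3 -m inch '[[0.001,0,0,0,0,0,0.6],[0.001,0,0,0,0,0,0.6],[0,0,0,0,0,0,0.6]]'
```

```text
clock: 17.75
position: [0.5343, -0.0341, 0.0118]
tool_rot: [-3.141, 0.002, 0.021]
force: [0.3, 0.1, 0.6]
grip_width: 0.0344
finger_force: 0.0
clock: 18.25
position: [0.5571, -0.0334, 0.0143]
tool_rot: [-3.142, -0.001, 0.021]
force: [-0.1, 0.1, -0.1]
grip_width: 0.0338
finger_force: 0.0
clock: 18.55
position: [0.5604, -0.0335, 0.0137]
tool_rot: [3.142, -0.0, 0.021]
force: [-0.3, -0.4, 0.2]
grip_width: 0.0344
finger_force: 0.0
clock: 18.85
position: [0.5623, -0.0335, 0.0136]
tool_rot: [3.142, -0.0, 0.021]
force: [0.5, -0.5, -0.0]
grip_width: 0.034
finger_force: 0.0
```

```bash
python3 -m inch '[[0.001,0,0,0,0,0,0.6],[0.001,0,0,0,0,0,0.6],[0,0,0,0,0,0,0.6]]'
python3 -m inch '[[0.001,0,0,0,0,0,0.6],[0,0,0,0,0,0,0.6]]'
python3 -m inch '[[0.001,0,0,0,0,0,0.6],[0,0,0,0,0,0,0.6]]'
```

```text
clock: 19.15
position: [0.5639, -0.0334, 0.0136]
tool_rot: [-3.142, 0.001, 0.021]
force: [-3.3, 0.9, 1.6]
grip_width: 0.034
finger_force: 1.3
clock: 19.35
position: [0.5643, -0.0334, 0.0135]
tool_rot: [-3.141, 0.002, 0.021]
force: [-6.4, 0.1, 4.8]
grip_width: 0.0341
finger_force: 3.6
clock: 19.55
position: [0.5643, -0.0334, 0.0133]
tool_rot: [-3.141, 0.004, 0.021]
force: [-13.3, 1.2, 8.0]
grip_width: 0.0345
finger_force: 6.3
```

Contact came at the expected place, firm at 13 N. I'll retreat and verify.

```bash
python3 -m inch '[[-0.005,0,0,0,0,0,0.6],[-0.025,0,0,0,0,0,0.6],[0,0,-0.05,0,0,0,0.6],[0,0,-0.05,0,0,0,0.6],[-0.02,0,-0.05,0,0,0,0.6]]'
python3 -m inch '[[0,0,0,0,0,0,0.6],[0,0,0,0,0,0,0.6]]'
python3 - <<'E'
from fit import *
im=save('wrist','g_wrist')
p=fit('battery_pack',PACK,[.60,-.037,0.02],['wrist'])
d=fit('dock',DOCK[:2],[.635,-.085,0.02],['wrist'])
c,s=np.cos(d[2]),np.sin(d[2]);e=p[:2]-d[:2];print('rel',c*e[0]+s*e[1],-s*e[0]+c*e[1],p[2]-d[2])
u=proj('wrist',[.61,-.05,.03]).astype(int);x,y=max(u[0]-80,0),max(u[1]-60,0)
cv2.imwrite('pics/g.png',cv2.resize(im[y:y+120,x:x+160,::-1],(800,600),interpolation=cv2.INTER_CUBIC))
E
```

```text
clock: 20.05
position: [0.519, -0.0344, 0.1622]
tool_rot: [3.141, -0.002, 0.021]
force: [1.4, 1.0, 0.8]
grip_width: 0.0345
finger_force: 0.0
clock: 20.25
position: [0.5182, -0.0342, 0.1612]
tool_rot: [-3.141, -0.003, 0.021]
force: [0.5, 0.5, -0.6]
grip_width: 0.0342
finger_force: 0.0
battery_pack ['wrist'] [ 0.6017 -0.0373  0.0172] 0.079
battery_pack ['wrist'] [ 0.6017 -0.0373  0.0172] 0.079
dock ['wrist'] [ 0.6351 -0.0845  0.0235] 0.144
dock ['wrist'] [ 0.6351 -0.0845  0.0235] 0.144
rel -0.0323029112438497 0.04801611661585872 -0.006278085574514692
```

View pics/g.png

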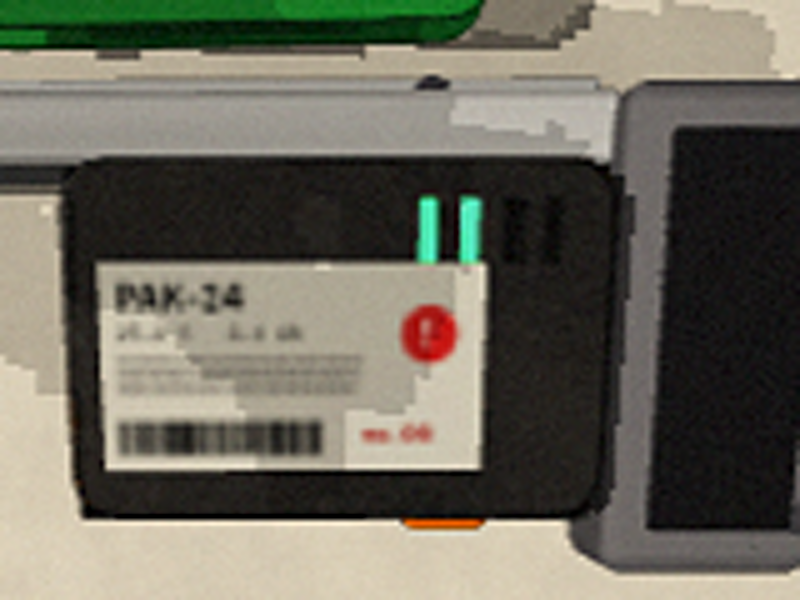

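The crop shows the pack's top edge (row 160) flush along the rail and its right end (column 610) against the block. The wrist-camera fit agrees to about 1 mm, so I'm handing in.

```bash
python3 -c "
from workcell import bot;print(bot.job_done())"
```

```text
the job is handed in; nothing more can be done
None
```

I pushed the battery pack into the dock corner and handed the job in: its long side is against the rail and its end against the terminal block, within about 1 mm by the last wrist-camera fit; the bystanders weren't re-measured, but the tool stayed clear of them.

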